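# Seat a wet painting panel with the cam-stopped slide of a panel jig

## Robot

A 6-joint arm with a two-finger parallel gripper is mounted at the origin on the work surface. World frame = base frame: x ahead of the robot, y to its left, z up, the work surface at z = 0. Lengths are in m, angles in rad, forces in N, time in s.
With the tool pointing down it reaches from about 0.325 to 0.9 m from the base axis. Payload 6.1 kg.
Tool frame: the origin (TCP) lies at the very end of the fingers, on their centre line; the grasp point (between the pads) lies 19 mm behind it; x points along the fingers, y is the direction in which the jaws open and shut, and the axes are right-handed (so a half turn about x gives the same grasp; the last joint's range is limited). The gripper opens to 87 mm and grips with 3 to 60 N. Pads are 19 mm wide; open, the fingers measure 117 mm over their backs; the gripper's body (75 mm by 190 mm) begins 51 mm behind the grasp point.
Start: joints at [-1.258, 0.22, 1.526, -0, 1.395, -0.126], TCP at [0.266, -0.566, 0.223] pointing down, gripper open.
Joint ranges: [-2.98, 2.98], [-0.91, 2.08], [0.09, 2.57], [-1.24, 4.39], [0.2, 2.65], [-2.68, 2.68]. Speed limits (rad/s): [2.57, 2.57, 3.01, 3.14, 3.14, 3.14].

## Interface

Orientations are given as a unit quaternion [x, y, z, w].
In Python, from station import * gives the robot as it stands.
- The arm moves only by the tool step_arm, never from a script. Its argument "motion" is a list that holds one entry, the list of rows, each a list of 7 numbers: the finger opening in m, from 0 to 0.087, then the shift along the world's x, y, z in m, then the turn, a rotation vector about the world's x, y, z in rad. A call has 1 to 5 rows; each row is the pose to reach, as a shift and turn from the pose measured when the call began; what a row does not reach only later rows make up. A row lasts 1/8 s, in which the tool goes at most 62.5 mm and 10.7 degrees, less where a joint would pass 70% of its speed; a pose out of reach is approached as far as the arm can. A call with a gripper value outside its range is refused whole. The fingers move at their own pace and stop on an object; "squeeze" is the grip in N (left out, the last holds). Time passes only in rows, so rows that repeat a pose let the fingers close. It gives the time, the measured TCP pose, the force and the opening at its end, in the units of the state.
- state(): the state, without advancing time (a new reading comes with each control period).
- capture(name): name is "scene" or "side" or "wrist"; returns the picture (420x560x3 uint8, blue, green, red); there is no depth.
- camera_info(name): a dict with "mtx" (3x3 intrinsics, pixels), "dist" ([k1, k2, p1, p2, k3] as OpenCV has them; the pictures are not rectified), "pose" (4x4, takes a point from camera to world coordinates); the wrist camera has in their place "mount" (4x4, takes a point from camera to tool coordinates, whose origin is the TCP and whose axes are the tool frame's). Camera axes: x right, y up, looking along -z (the intrinsics and any distortion apply to the point x, -y, -z); pixel columns grow to the right and rows downward; lengths in m; the calibration is good to about 2 mm. A picture is of the moment at which its call begins: read the wrist's pose just before it. camera_info takes no time and is no camera call.
- finish_job(): hands the job in, once; it reports no verdict.
The state is a dict: "time_s": time; "qpos": joint angles; "dq": joint speeds; "tau": joint torques, N m; "tcp_pos": TCP position; "eef_rot": TCP orientation; "contact_force": force on the tool from outside, world axes, zero at the start; "moment": the same for the moment, N m; "width": finger opening in m.
Only numpy, scipy, OpenCV 4.12 (cv2) and the standard library are available. Lean on these libraries where they do the work, as an engineer would, in place of code of your own. Each camera call takes 0.05 s, during which the arm holds its last target.

## Task

First push the steel lever of the cam plate round until the cam's low point faces the wooden slide, leaving the slide back until that is done. Then push the slide forward so that its jaw drives the painted panel fully home, flush against the far fence, and leave everything there. The paint is wet: do not touch the panel with the robot or let it leave the jig bed, and do not disturb the jars, the steel bowl or the brush.

Things in the scene. Friction and masses are not known exactly. Their poses are not given: they have to be found in the camera images.
- jig: Plywood panel jig fixed to the bench; x = forward (the slide's push direction, away from the robot, turned up to 0.3 rad), y left. Origin on the bench under it; bed x -115..105, y -165..135 mm, top at z 16 mm. A wooden fence 18 mm high stands on it along y, near face at x = 80, y -40..130 mm. Cam on the right part, panel on the left.
- panel: Loose wooden panel, blue painting on top, 100 (x) x 140 (y) x 10 mm, 0.1-0.2 kg, flat on the bed between slide and fence; origin at the centre of its underside, axes as the jig's when square. Starts 15-27 mm short of the fence, up to 0.06 rad crooked. Home: x = 30 mm in the jig frame (far edge at the fence).
- cam (a joint): Angle (rad) of the cam plate, an eccentric aluminium disc 60 mm across, top 32 mm above the bench, centre 18 mm off its vertical pivot. 0 = low point faces the slide (disc centre forward of the pivot). Counter-clockwise from above is positive. Starts at 1.2-2.4, blocking the slide: turn it clockwise to 0; a stop at -0.15 still counts as low. Stays where left; about 3 N at the pin turns it.
- cam_pivot (a point): On the cam's vertical pivot axis, at height 40 mm above the bench; in the jig frame x = -6.5, y = -90 mm.
- cam_pin (a point): Top centre of the upright steel pin, 14 mm thick, at the end of the cam's flat steel lever, 80 mm from the pivot axis. Pin top 86 mm, lever top 39 mm above the bench. From the pivot the pin lies at (cam - 2.094) rad from jig +x: at the low point the lever points back and right, over a thin dark line in the bed. Push the pin on its counter-clockwise side.
- slide (a joint): Forward travel (m) of the wooden slide along jig +x; starts at 0-0.006. A crossbar 25 mm (x), y -92..110 mm, just above the bed, top 37.5 mm above the bench, with an upright push board in its middle. Front face (jaw and follower) at jig x = -60 mm + travel. The panel meets the fence at 0.040; a cam not low stops it 9-30 mm short. Stays where left; about 3 N moves it.
- push_face (a point): Centre line of the rear (robot-side) face of the slide's upright push board, 60 mm above the bench. The board is 90 mm wide (jig y), 10 mm thick and its top is 78 mm above the bench. Push here along jig +x. In the jig frame x = -85 mm + travel, y = 0.
- jar_tall: Bystander: closed paint jar 54 mm in diameter, 85 mm high; origin at the centre of its underside.
- jar_short: Bystander: closed paint jar 64 mm in diameter, 65 mm high; origin at the centre of its underside.
- pot: Bystander: small steel mixing bowl, 84 mm across the rim, 55 mm high, beyond the jig; origin at the centre of its underside.
- brush: Bystander: paint brush 180 mm long lying beyond the jig.
Things that resemble listed ones, but are neither listed nor needed, are in the scene too. Of the things like the panel, leave any that is orange; of the rest the smaller one is meant.

How it is judged:
On the way, in this order (a step that is already met when the one before it is completed fails the run):
1. the cam is at its low point while the slide is still back (value of joint cam between -0.35 and 0.35 rad and value of joint slide below 0.012 m), for 0.2 s.
2. the slide is forward and the panel is flush against the fence (value of joint slide above 0.037 m and x of panel in the frame of jig above 0.027 m and angle between the x axis of panel and the x axis of jig, either way round below 0.05 rad), for 0.2 s.
At the end, for the whole second after the job is handed in: Cam within 0.35 rad of its low point; slide at least 37 mm forward; panel lying at rest on the bed, its edge within 3 mm of the fence and within 0.05 rad of square (all of step 2 and value of joint cam between -0.35 and 0.35 rad and height (world z) of panel between 0.012 and 0.02 m and linear speed of panel below 0.02 m/s); the robot touches nothing.
It fails at once if the robot touches the painted panel (contact force between any of the fingers, the arm and panel above 0.5 N).
It fails at once if the panel is lifted off or falls from the bed (height (world z) of panel above 0.026 m or height (world z) of panel below 0.01 m).
It fails at once if a jar, the bowl or the brush is moved by more than 20 mm (distance of any of jar_tall, jar_short, pot, brush from where it was at the start of the episode above 0.02 m).
It also fails if it takes over 54 s, if anything falls off the work surface, if the arm or the gripper's body presses on something with over 40 N, if the wrist force passes 120 N, or if a joint passes its speed limit or range.

## Working session

There is one attempt and no reset: what is moved stays moved. The work goes in short steps, Python scripts to look and compute and a tool call to move; the robot and the scene stay as the last step left them, time stands still between calls to the robot, and variables do not carry over. Pictures are saved under pics/ and viewed, and the job is handed in when it is done.

Besides the shell and the picture viewer there is one more tool, called as name([rows], argument=value, ...), one row to a line, values as JSON. step_arm: Moves the arm, as the interface text tells. Its arguments: {"type":"object","properties":{"motion":{"type":"array"},"squeeze":{"type":"number"}},"required":["motion"]}

```bash
ls; mkdir -p pics
python3 - <<'E'
from station import *
import cv2,json
for n in("scene","side"):
    cv2.imwrite(f"pics/{n}0.png",capture(n)); c=camera_info(n); print(n,c)
print(state())
print(camera_info("wrist"))
E
```

```text
pics
scene {'mtx': array([[412.62658661,   0.        , 282.35923284],
       [  0.        , 412.62658661, 210.3236961 ],
       [  0.        ,   0.        ,   1.        ]]), 'dist': array([0.02883992, 0.        , 0.        , 0.        , 0.        ]), 'pose': array([[-0.44356051, -0.68878387,  0.57343776,  1.16069152],
       [ 0.89622852, -0.34469251,  0.27921589,  0.37247018],
       [ 0.0053403 ,  0.63778042,  0.77019973,  0.83065753],
       [ 0.        ,  0.        ,  0.        ,  1.        ]])}
side {'mtx': array([[471.62840463,   0.        , 282.90133978],
       [  0.        , 471.62840463, 207.89906885],
       [  0.        ,   0.        ,   1.        ]]), 'dist': array([0.0214548, 0.       , 0.       , 0.       , 0.       ]), 'pose': array([[-0.81952041,  0.35907613, -0.44659896,  0.10637755],
       [-0.57255439, -0.54547716,  0.61207527,  0.74137703],
       [-0.02382791,  0.75731037,  0.65262028,  0.76569658],
       [ 0.        ,  0.        ,  0.        ,  1.        ]])}
{'time_s': 0.1, 'qpos': array([-1.25808677e+00,  2.21145140e-01,  1.52752074e+00,  2.47612324e-05,
  
[... 469 characters left out ...]
, -0.15748727]), 'moment': array([-0.00642129,  0.06281026,  0.0153858 ]), 'width': 0.08686431328495298}
{'mtx': array([[297.23499314,   0.        , 278.95742358],
       [  0.        , 297.23499314, 213.75875451],
       [  0.        ,   0.        ,   1.        ]]), 'dist': array([-0.03388871,  0.        ,  0.        ,  0.        ,  0.        ]), 'mount': array([[ 5.16950061e-04,  2.76098869e-01, -9.61129100e-01,
        -1.61754882e-01],
       [ 9.99999354e-01,  8.29947527e-04,  7.76271680e-04,
         8.52554550e-04],
       [ 1.01201445e-03, -9.61128881e-01, -2.76098262e-01,
        -7.52617603e-02],
       [ 0.00000000e+00,  0.00000000e+00,  0.00000000e+00,
         1.00000000e+00]])}
```

View pics/scene0.png

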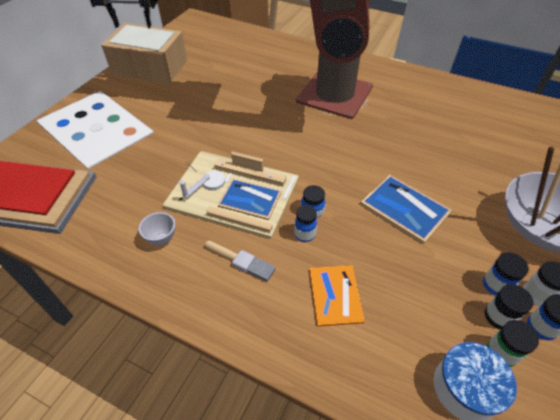

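View pics/side0.png

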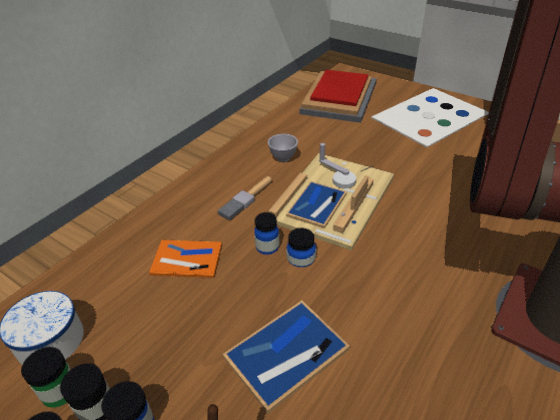

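The scene view shows the jig around (232,192), with its small blue panel at (249,198), the cam disc at (214,181), the lever pin at (184,190) and the push board at (247,161). The other panel-like things are a large blue one at (407,207) and an orange one at (336,295), neither of which I want. The jars stand at (314,200) and (306,223), the bowl at (157,230) and the brush at (240,261).

Run:
```python
import cv2
a=cv2.imread("pics/scene0.png")[135:285,135:335]
cv2.imwrite("pics/sc_crop.png",cv2.resize(a,None,fx=4,fy=4,interpolation=cv2.INTER_CUBIC))
a=cv2.imread("pics/side0.png")[130:270,235:405]
cv2.imwrite("pics/si_crop.png",cv2.resize(a,None,fx=4,fy=4,interpolation=cv2.INTER_CUBIC))
```

```text
(no output)
```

View pics/sc_crop.png

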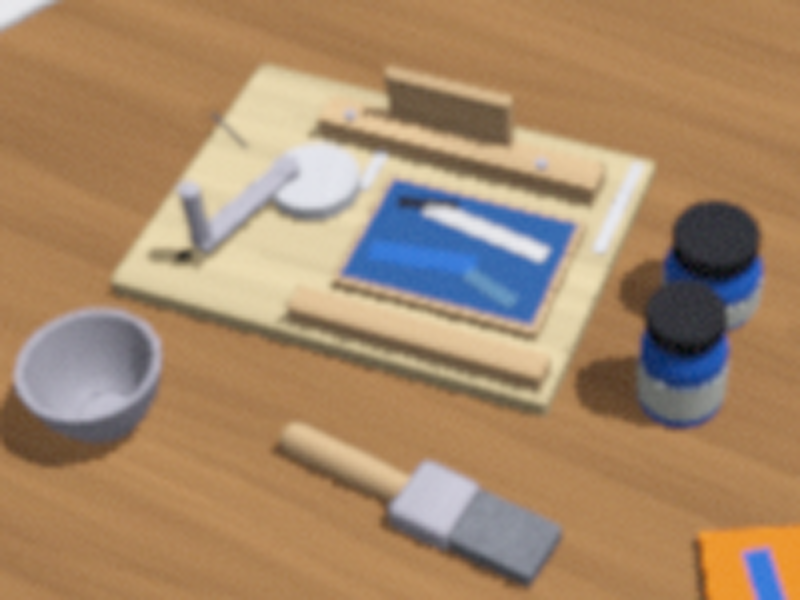

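View pics/si_crop.png

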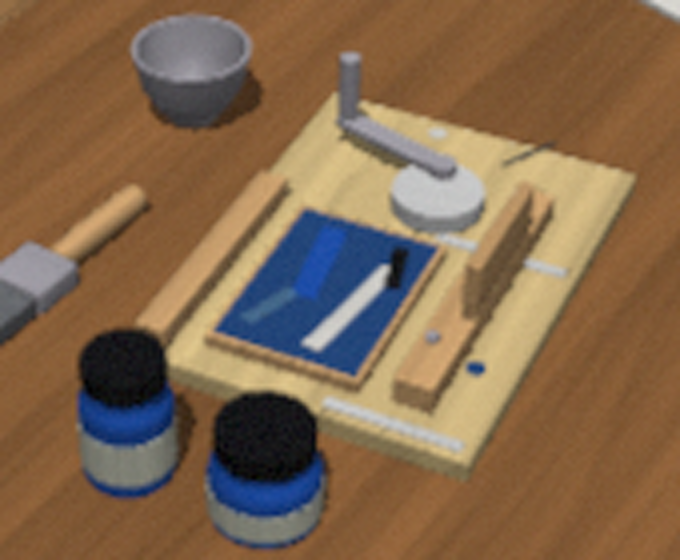

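```bash
cat > h.py <<'E'
import numpy as np,cv2
from station import *
def ray(n,uv,T=None):
    c=camera_info(n); P=c["pose"] if T is None else T
    p=cv2.undistortPoints(np.array([[uv]],float),c["mtx"],c["dist"])[0,0]
    d=P[:3,:3]@np.array([p[0],-p[1],-1]); return P[:3,3],d
def onz(n,uv,z,T=None):
    o,d=ray(n,uv,T); return o+d*(z-o[2])/d[2]
def proj(n,X,T=None):
    c=camera_info(n); P=c["pose"] if T is None else T
    q=P[:3,:3].T@(np.array(X,float)-P[:3,3]); q=q*[1,-1,-1]
    return cv2.projectPoints(q.reshape(1,1,3),np.zeros(3),np.zeros(3),c["mtx"],c["dist"])[0][0,0]
def fit(J,W):
    J=np.array(J,float);W=np.array(W)[:,:2];jc=J.mean(0);wc=W.mean(0);a=J-jc;b=W-wc
    th=np.arctan2((a[:,0]*b[:,1]-a[:,1]*b[:,0]).sum(),(a*b).sum());R=np.array([[np.cos(th),-np.sin(th)],[np.sin(th),np.cos(th)]])
    t=wc-R@jc; return th,R,t,W-(J@R.T+t)
E
python3 - <<'E'
from h import *
np.set_printoptions(precision=4,suppress=True)
J=np.array([[-115,-165],[-115,135],[105,135],[105,-165]])/1000
S={"scene":((135,135),[(265,66),(653,160),(545,400),(115,282)]),"side":((235,130),[(635,177),(468,470),(170,365),(338,96)])}
# pin top centres
extra={"scene":(189,188),"side":(350,58)}
A={}
for n,(o,pts) in S.items():
    W=[onz(n,((u+.5)/4-.5+o[0],(v+.5)/4-.5+o[1]),.016) for u,v in pts]
    th,R,t,r=fit(J,W); print(n,th,t,"\n",r*1000)
    u,v=extra[n]; p=onz(n,(u/4+o[0],v/4+o[1]),.086); q=R.T@(p[:2]-t)
    d=q-[-.0065,-.09]; print("pin",p,q,np.hypot(*d),np.arctan2(d[1],d[0])+2.094); A[n]=W
W=(np.array(A["scene"])+np.array(A["side"]))/2
th,R,t,r=fit(J,W);print("both",th,t,r*1000)
E
```

```text
scene 0.13340768800108252 [ 0.551  -0.0577] 
 [[ 1.2122  3.6192]
 [ 1.2166 -2.099 ]
 [-1.2999 -3.8058]
 [-1.1289  2.2856]]
pin [ 0.6356 -0.1595  0.086 ] [ 0.0703 -0.1121] 0.07991661766177913 1.814119887755731
side 0.15328140139024043 [ 0.5385 -0.0581] 
 [[  5.018    4.7229]
 [ 12.2211   5.7554]
 [-17.7382  -7.1405]
 [  0.4991  -3.3378]]
pin [ 0.6302 -0.1603  0.086 ] [ 0.075 -0.115] 0.08524631319136552 1.7963833692544664
both 0.14327350943888467 [ 0.5448 -0.0579] [[ 3.1311  4.173 ]
 [ 6.7158  1.8124]
 [-9.535  -5.4751]
 [-0.3119 -0.5103]]
```

Run:
```python
from h import *
from scipy.spatial.transform import Rotation as Ro
np.set_printoptions(precision=4,suppress=True)
s=state();R=Ro.from_quat(s["eef_rot"]).as_matrix();print("tool axes cols\n",R)
print("yaw y",np.arctan2(R[1,1],R[0,1]))
T=np.eye(4);T[:3,:3]=R;T[:3,3]=s["tcp_pos"];C=T@camera_info("wrist")["mount"];print(C)
J=np.array([[-115,-165],[-115,135],[105,-165]])/1000
p=[(635,177),(468,470),(338,96)]
W=[onz("side",((u+.5)/4-.5+235,(v+.5)/4-.5+130),.016) for u,v in p]
th,Rj,t,r=fit(J,W);print(th,t,r*1000)
# pin triangulate
o1,d1=ray("scene",(189/4+135,188/4+135));o2,d2=ray("side",(350/4+235,58/4+130))
A=np.stack([d1,-d2],1);k=np.linalg.lstsq(A,o2-o1,rcond=None)[0];print(o1+d1*k[0],o2+d2*k[1])
```

```text
tool axes cols
 [[-0.0005  0.4249 -0.9053]
 [ 0.0017 -0.9053 -0.4249]
 [-1.     -0.0017 -0.0002]]
yaw y -1.131980702622683
[[ 0.424   0.8703  0.2508  0.3339]
 [-0.9057  0.4081  0.115  -0.5343]
 [-0.0023 -0.2759  0.9612  0.3833]
 [ 0.      0.      0.      1.    ]]
0.11960433520966707 [ 0.5468 -0.0568] [[ 2.7774  0.3542]
 [-0.0282  0.0126]
 [-2.7492 -0.3668]]
[ 0.6328 -0.1623  0.082 ] [ 0.6322 -0.1637  0.0834]
```

step_arm([
  [[0.0, 0.06, 0.1, 0.02, 0, 0, 0.18], [0.0, 0.12, 0.2, 0.03, 0, 0, 0.36], [0.0, 0.18, 0.3, 0.04, 0, 0, 0.54], [0.0, 0.24, 0.4, 0.04, 0, 0, 0.72], [0.0, 0.305, 0.525, 0.04, 0, 0, 0.98]],
])

```text
time_s: 0.72
tcp_pos: [0.4245, -0.2964, 0.2512]
eef_rot: [-0.551, -0.443, 0.552, -0.442]
contact_force: [0.3, -0.5, -0.7]
width: 0.0448
```

step_arm([
  [[0.0, 0.03, 0.05, 0.005, 0, 0, 0.02], [0.0, 0.06, 0.1, 0.01, 0, 0, 0.04], [0.0, 0.09, 0.15, 0.01, 0, 0, 0.07], [0.0, 0.12, 0.2, 0.01, 0, 0, 0.07], [0.0, 0.146, 0.256, 0.01, 0, 0, 0.07]],
])

```text
time_s: 1.35
tcp_pos: [0.5711, -0.0387, 0.2608]
eef_rot: [-0.535, -0.462, 0.536, -0.461]
contact_force: [0.7, 0.2, -0.2]
width: 0.0015
```

```bash
cat >> h.py <<'E'
from scipy.spatial.transform import Rotation as Ro
def wT():
    s=state();T=np.eye(4);T[:3,:3]=Ro.from_quat(s["eef_rot"]).as_matrix();T[:3,3]=s["tcp_pos"]
    R=T[:3,:3];print("tcp",s["tcp_pos"].round(4),"yaw",np.arctan2(R[1,1],R[0,1]).round(4),"t",s["time_s"],"F",s["contact_force"].round(1),"w",round(s["width"],4),"tilt",R[:,0].round(3),"q",s["qpos"].round(2))
    return T@camera_info("wrist")["mount"]
E
python3 - <<'E'
from h import *
T=wT();np.save("T1.npy",T);cv2.imwrite("pics/w1.png",capture("wrist"));wT()
E
```

```text
tcp [ 0.5711 -0.0387  0.2608] yaw -0.1491 t 1.35 F [ 0.7  0.2 -0.2] w 0.0015 tilt [-0.002  0.    -1.   ] q [-0.21  0.07  1.62 -0.    1.45 -0.06]
tcp [ 0.5729 -0.0315  0.2607] yaw -0.1445 t 1.4 F [-3.1  4.5 -0.8] w 0.001 tilt [-0.     0.006 -1.   ] q [-0.2   0.08  1.62  0.01  1.45 -0.05]
```

View pics/w1.png

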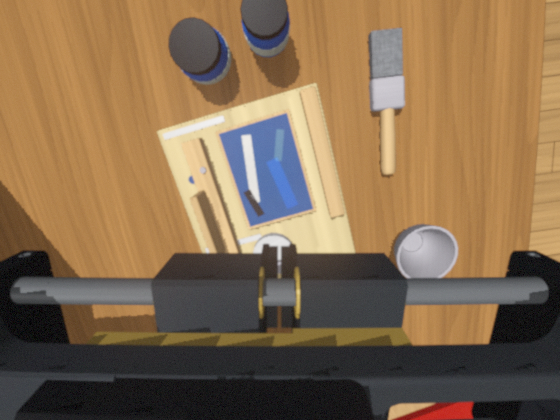

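Run:
```python
from h import *
capture("scene");
T=wT();im=capture("wrist");wT();np.save("T1.npy",T);cv2.imwrite("pics/w2.png",im)
cv2.imwrite("pics/w2c.png",cv2.resize(im[60:270,140:400],None,fx=3,fy=3,interpolation=cv2.INTER_CUBIC))
```

```text
tcp [ 0.5717 -0.0348  0.2605] yaw -0.1426 t 1.45 F [-0.3 -0.4 -0.7] w 0.0005 tilt [-0.002  0.003 -1.   ] q [-0.2   0.07  1.62  0.    1.45 -0.06]
tcp [ 0.5708 -0.0375  0.2604] yaw -0.1436 t 1.5 F [ 0.2 -1.1  0. ] w 0.0004 tilt [-0.003  0.001 -1.   ] q [-0.2   0.07  1.62  0.    1.45 -0.06]
```

View pics/w2c.png

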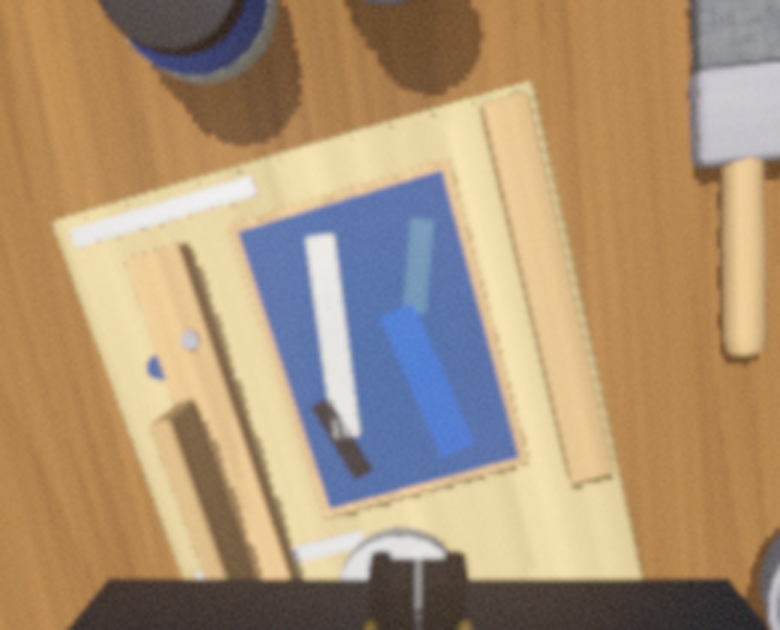

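Run:
```python
from h import *
np.set_printoptions(precision=4,suppress=True)
T=np.load("T1.npy");f=lambda u,v,z:onz("wrist",((u+.5)/3-.5+140,(v+.5)/3-.5+60),z,T)
a=f(53,222,.016);b=f(530,82,.016);c=f(642,578,.016);print(a,b,np.hypot(*(b-a)[:2]),np.arctan2(*(b-a)[1::-1]),np.arctan2(*(b-c)[1::-1])-np.pi/2)
th=.5*(np.arctan2(*(b-a)[1::-1])+np.arctan2(*(b-c)[1::-1])-np.pi/2)
R=np.array([[np.cos(th),-np.sin(th)],[np.sin(th),np.cos(th)]]);t=(a+b)[:2]/2-R@[-.005,.135];print("jig",th,t)
P=[R.T@(f(u,v,.026)[:2]-t) for u,v in [(236,230),(443,170),(522,461),(328,517)]];print(np.array(P)*1000,np.mean(P,0))
print("pivot",R@[-.0065,-.09]+t,"push",R@[-.085,0]+t)
```

```text
[0.4207 0.0574 0.016 ] [0.6364 0.0841 0.016 ] 0.21737462947635786 0.1231785087928294 0.12610834616735556
jig 0.1246434274800925 [ 0.5503 -0.0625]
[[-34.1856 109.4948]
 [ 58.3969 109.5971]
 [ 60.5234 -23.9971]
 [-33.9395 -26.5121]] [0.0127 0.0421]
pivot [ 0.555  -0.1527] push [ 0.4659 -0.0731]
```

step_arm([
  [[0.0, 0.035, -0.045, -0.02, 0, 0, 0], [0.0, 0.067, -0.09, -0.05, 0, 0, 0], [0.0, 0.067, -0.09, -0.1, 0, 0, 0], [0.0, 0.067, -0.09, -0.14, 0, 0, 0], [0.0, 0.067, -0.09, -0.16, 0, 0, 0]],
])

```text
time_s: 2.12
tcp_pos: [0.6353, -0.1286, 0.097]
eef_rot: [-0.533, -0.465, 0.537, -0.46]
contact_force: [-1.4, 0.3, 0.1]
width: 0.0004
```

Run:
```python
from h import *
wT()
for n in("scene","side"):
    im=capture(n);x,y=((135,110) if n=="scene" else (235,100))
    cv2.imwrite(f"pics/{n}1.png",cv2.resize(im[y:y+170,x:x+200],None,fx=3.5,fy=3.5,interpolation=cv2.INTER_CUBIC))
wT()
```

```text
tcp [ 0.6353 -0.1286  0.097 ] yaw -0.1454 t 2.125 F [-1.4  0.3  0.1] w 0.0004 tilt [-0.008  0.002 -1.   ] q [-0.32  0.39  1.56 -0.    1.2  -0.18]
tcp [ 0.6356 -0.1279  0.0977] yaw -0.1447 t 2.225 F [ 1.2  0.1 -0.2] w 0.0007 tilt [-0.008  0.002 -1.   ] q [-0.32  0.39  1.56 -0.    1.2  -0.18]
```

View pics/scene1.png

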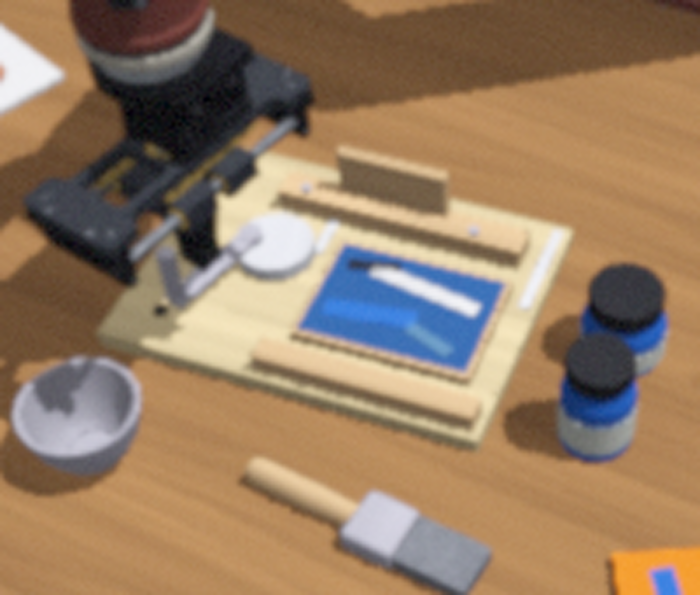

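View pics/side1.png

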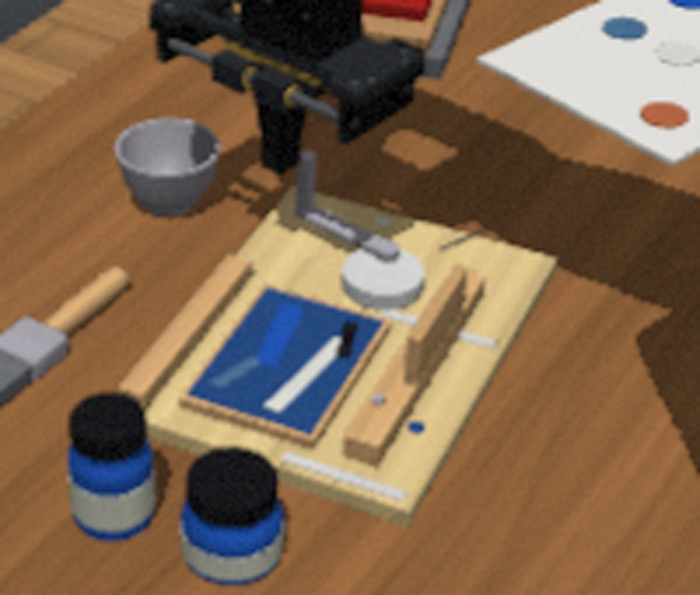

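Run:
```python
from h import *
np.set_printoptions(precision=4,suppress=True)
for n,o,tip,pin in(("scene",(135,110),(197,257),(168,253)),("side",(235,100),(281,168),(308,155))):
    print(n,"tcp proj",proj(n,[.6356,-.128,.097]),"seen",np.array(tip)/3.5+o,"as pos",onz(n,np.array(tip)/3.5+o,.097),"pin",onz(n,np.array(pin)/3.5+o,.086), "pinproj", proj(n,[.633,-.162,.086]))
print(np.array(camera_info("scene")["pose"]))
```

```text
scene tcp proj [192.1668 183.0986] seen [191.2857 183.4286] as pos [ 0.6375 -0.1293  0.097 ] pin [ 0.6356 -0.1572  0.086 ] pinproj [182.0039 180.9875]
side tcp proj [314.2267 146.0846] seen [315.2857 148.    ] as pos [ 0.6287 -0.122   0.097 ] pin [ 0.6296 -0.1618  0.086 ] pinproj [321.9216 143.8701]
[[-0.4436 -0.6888  0.5734  1.1607]
 [ 0.8962 -0.3447  0.2792  0.3725]
 [ 0.0053  0.6378  0.7702  0.8307]
 [ 0.      0.      0.      1.    ]]
```

The fingertip projects where it is seen, within about 2 px, on the pin's counter-clockwise side and 32 mm from it. Next I descend and start the arc.

Run:
```python
import numpy as np
pv=np.array([.555,-.150])
for f in np.arange(-.0,-2.06,-.15).tolist()+[-1.97]:
    c,s=np.cos(f),np.sin(f);print(round(f,2),(pv+.08*np.array([c,s])+.0165*np.array([-s,c])).round(4))
```

```text
-0.0 [ 0.635  -0.1335]
-0.15 [ 0.6366 -0.1456]
-0.3 [ 0.6363 -0.1579]
-0.45 [ 0.6342 -0.1699]
-0.6 [ 0.6303 -0.1816]
-0.75 [ 0.6248 -0.1925]
-0.9 [ 0.6177 -0.2024]
-1.05 [ 0.6091 -0.2112]
-1.2 [ 0.5994 -0.2186]
-1.35 [ 0.5886 -0.2244]
-1.5 [ 0.5771 -0.2286]
-1.65 [ 0.5651 -0.2311]
-1.8 [ 0.5529 -0.2317]
-1.95 [ 0.5407 -0.2304]
-1.97 [ 0.5391 -0.2301]
```

step_arm([
  [[0.0, 0.001, 0.0, -0.025, 0, 0, 0], [0.0, 0.001, 0.0, -0.046, 0, 0, 0], [0.0, 0.001, 0.0, -0.046, 0, 0, 0]],
])

```text
time_s: 2.6
tcp_pos: [0.6356, -0.1277, 0.0507]
eef_rot: [-0.533, -0.466, 0.537, -0.459]
contact_force: [-0.0, 0.0, -0.4]
width: 0.0007
```

step_arm([
  [[0.0, 0.001, -0.016, 0, 0, 0, 0], [0.0, 0.001, -0.024, 0, 0, 0, -0.08], [0.0, 0.0, -0.036, 0, 0, 0, -0.22], [0.0, -0.003, -0.048, 0, 0, 0, -0.38], [0.0, -0.007, -0.058, 0, 0, 0, -0.52]],
])

```text
time_s: 3.22
tcp_pos: [0.6298, -0.1866, 0.0521]
eef_rot: [-0.636, -0.311, 0.637, -0.305]
contact_force: [0.8, 3.4, -0.8]
width: 0.0004
```

Run:
```python
from h import *
wT()
im=capture("scene");x,y=135,110
cv2.imwrite("pics/scene2.png",cv2.resize(im[y:y+170,x:x+200],None,fx=3.5,fy=3.5,interpolation=cv2.INTER_CUBIC))
wT()
```

```text
tcp [ 0.6298 -0.1866  0.0521] yaw -0.6697 t 3.225 F [ 0.8  3.4 -0.8] w 0.0004 tilt [-0.004  0.008 -1.   ] q [-0.41  0.46  1.56  0.01  1.13  0.26]
tcp [ 0.6291 -0.1878  0.0521] yaw -0.6758 t 3.275 F [0.7 2.  0.4] w 0.0006 tilt [-0.005  0.007 -1.   ] q [-0.41  0.46  1.56  0.01  1.13  0.26]
```

View pics/scene2.png

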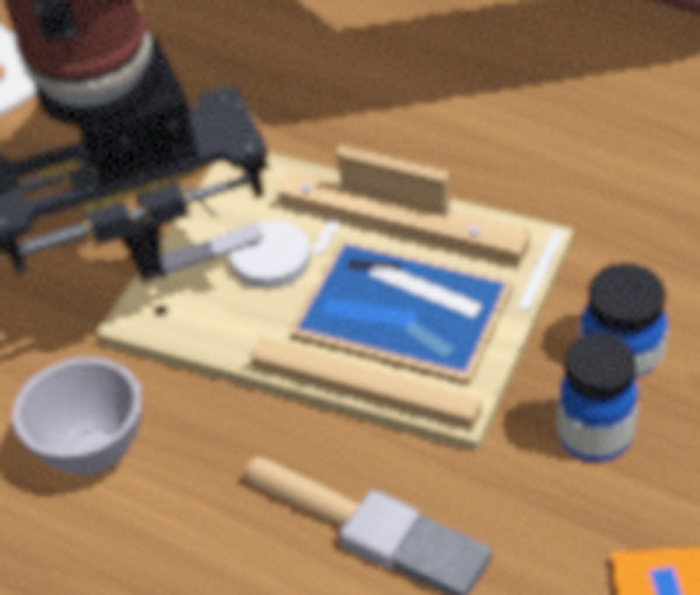

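step_arm([
  [[0.0, -0.0075, -0.0095, -0.001, 0, 0, -0.15], [0.0, -0.015, -0.019, -0.001, 0, 0, -0.3], [0.0, -0.0245, -0.0275, -0.001, 0, 0, -0.45], [0.0, -0.0345, -0.034, -0.001, 0, 0, -0.6], [0.0, -0.046, -0.039, -0.001, 0, 0, -0.75]],
])

```text
time_s: 3.9
tcp_pos: [0.5846, -0.2282, 0.0525]
eef_rot: [0.707, 0.053, -0.703, 0.048]
contact_force: [3.8, 0.8, -2.6]
width: 0.0003
```

Run:
```python
from h import *
wT()
im=capture("scene");x,y=135,110
cv2.imwrite("pics/scene3.png",cv2.resize(im[y:y+170,x:x+200],None,fx=3.5,fy=3.5,interpolation=cv2.INTER_CUBIC))
wT()
```

```text
tcp [ 0.5846 -0.2282  0.0525] yaw -1.4286 t 3.9 F [ 3.8  0.8 -2.6] w 0.0003 tilt [ 0.005  0.007 -1.   ] q [-0.5   0.39  1.65  0.01  1.1   0.92]
tcp [ 0.5831 -0.2286  0.0524] yaw -1.4349 t 3.95 F [ 1.5 -0.5  0.7] w 0.0008 tilt [ 0.004  0.007 -1.   ] q [-0.5   0.39  1.65  0.01  1.1   0.93]
```

View pics/scene3.png

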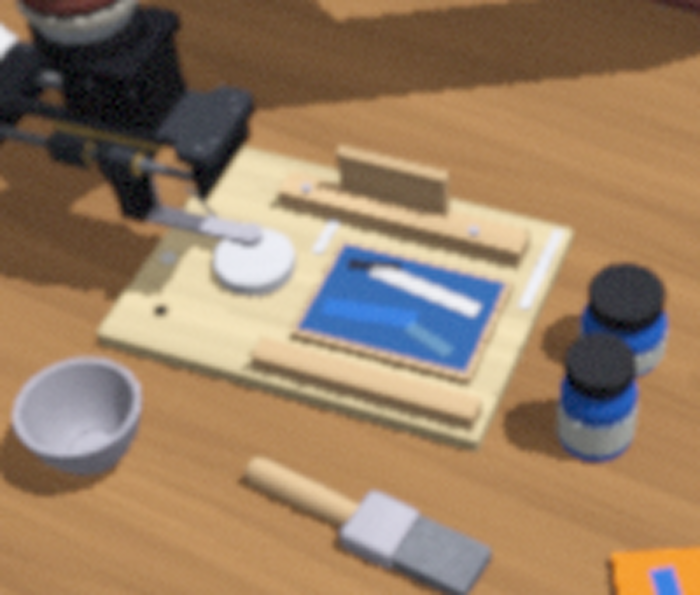

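step_arm([
  [[0.0, -0.0125, -0.002, -0.001, 0, 0, -0.15], [0.0, -0.0245, -0.003, -0.001, 0, 0, -0.3], [0.0, -0.037, -0.0025, -0.001, 0, 0, -0.45], [0.0, -0.044, -0.0015, -0.001, 0, 0, -0.54], [0.0, -0.044, -0.0015, -0.001, 0, 0, -0.54]],
])

```text
time_s: 4.58
tcp_pos: [0.5399, -0.2313, 0.0527]
eef_rot: [0.696, -0.139, -0.69, -0.142]
contact_force: [0.6, -1.8, -0.2]
width: 0.0004
```

Run:
```python
from h import *
wT()
for n in("scene","side"):
    im=capture(n);x,y=((135,110) if n=="scene" else (235,100))
    cv2.imwrite(f"pics/{n}4.png",cv2.resize(im[y:y+170,x:x+200],None,fx=3.5,fy=3.5,interpolation=cv2.INTER_CUBIC))
wT()
```

```text
tcp [ 0.5399 -0.2313  0.0527] yaw -1.9715 t 4.575 F [ 0.6 -1.8 -0.2] w 0.0004 tilt [ 0.009  0.003 -1.   ] q [-0.54  0.31  1.76  0.01  1.07  1.42]
tcp [ 0.54   -0.231   0.0524] yaw -1.9714 t 4.675 F [ 1.6 -1.5  0.8] w 0.0005 tilt [ 0.008  0.003 -1.   ] q [-0.54  0.31  1.76  0.01  1.07  1.43]
```

View pics/scene4.png

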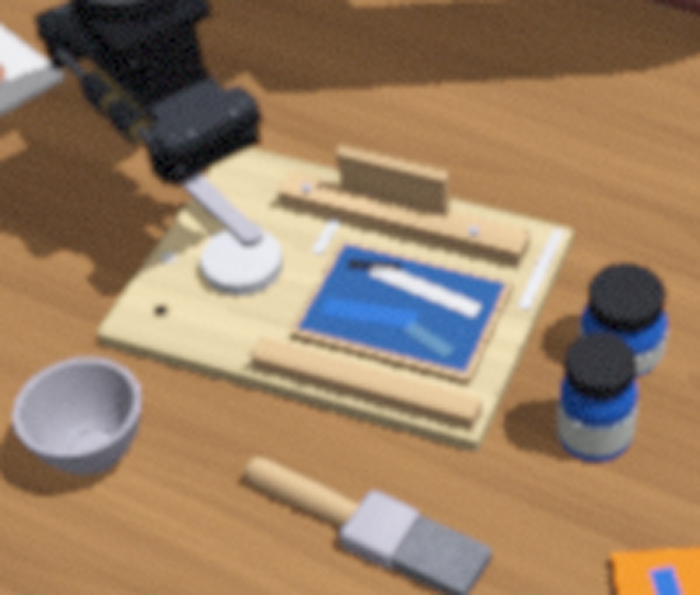

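View pics/side4.png

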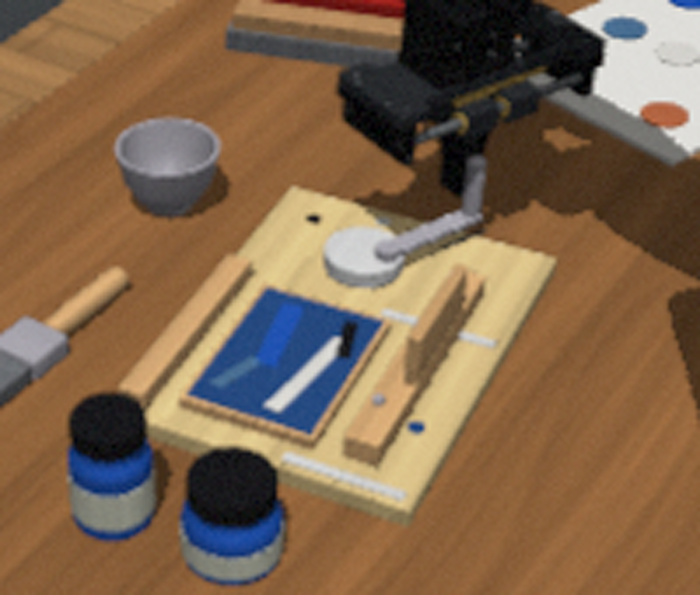

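step_arm([
  [[0.0, 0.012, -0.005, 0, 0, 0, 0], [0.0, 0.018, -0.008, 0.02, 0, 0, 0], [0.0, 0.018, -0.008, 0.07, 0, 0, 0], [0.0, 0.018, -0.008, 0.12, 0, 0, 0.1], [0.0, 0.0, 0.02, 0.12, 0, 0, 0.25]],
])

```text
time_s: 5.3
tcp_pos: [0.5443, -0.2138, 0.1785]
eef_rot: [0.711, -0.051, -0.699, -0.052]
contact_force: [0.6, 1.1, -0.2]
width: 0.0006
```

Run:
```python
from h import *
wT()
for n in("scene","side"):
    im=capture(n);x,y=((135,110) if n=="scene" else (235,100))
    cv2.imwrite(f"pics/{n}5.png",cv2.resize(im[y:y+170,x:x+200],None,fx=3.5,fy=3.5,interpolation=cv2.INTER_CUBIC))
wT()
p=onz("side",(477/3.5+235,164/3.5+100),.086);d=p[:2]-[.555,-.150];print(p,np.hypot(*d),np.arctan2(d[1],d[0])+2.094-.125)
```

```text
tcp [ 0.5443 -0.2138  0.1785] yaw -1.7165 t 5.3 F [ 0.6  1.1 -0.2] w 0.0006 tilt [ 0.017 -0.    -1.   ] q [-0.51  0.15  1.69  0.01  1.29  1.2 ]
tcp [ 0.5401 -0.2093  0.1735] yaw -1.7157 t 5.4 F [ 0.  -0.  -0.7] w 0.0004 tilt [ 0.008  0.006 -1.   ] q [-0.51  0.15  1.7   0.01  1.29  1.2 ]
[ 0.51918975 -0.21862788  0.086     ] 0.07740904434800085 -0.08273401143513759
```

View pics/side5.png

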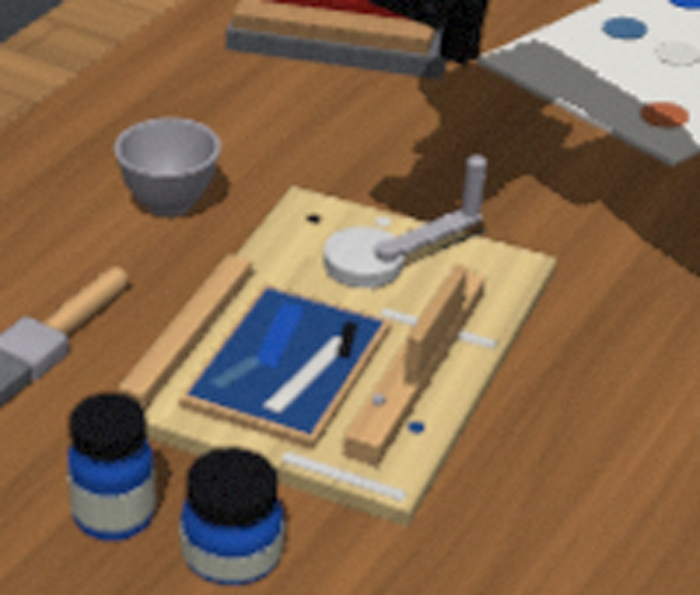

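step_arm([
  [[0.0, -0.03, 0.04, 0.0, 0, 0, 0.1], [0.0, -0.065, 0.08, 0.0, 0, 0, 0.2], [0.0, -0.106, 0.134, 0, 0, 0, 0.27], [0.0, -0.106, 0.134, 0, 0, 0, 0.27], [0.0, -0.106, 0.134, -0.04, 0, 0, 0.27]],
])

```text
time_s: 6.02
tcp_pos: [0.4379, -0.0764, 0.1365]
eef_rot: [0.711, 0.046, -0.701, 0.043]
contact_force: [-0.0, -1.1, -0.9]
width: 0.0002
```

Run:
```python
from h import *
wT()
im=capture("side");x,y=(235,100)
cv2.imwrite(f"pics/side6.png",cv2.resize(im[y:y+170,x:x+200],None,fx=3.5,fy=3.5,interpolation=cv2.INTER_CUBIC))
wT()
```

```text
tcp [ 0.4379 -0.0764  0.1365] yaw -1.445 t 6.025 F [-0.  -1.1 -0.9] w 0.0002 tilt [ 0.014  0.004 -1.   ] q [-0.36 -0.15  2.08  0.01  1.21  1.08]
tcp [ 0.4332 -0.075   0.1293] yaw -1.4458 t 6.075 F [-4.2  0.1 -4.5] w 0.0003 tilt [ 0.003  0.008 -1.   ] q [-0.36 -0.15  2.09  0.01  1.2   1.08]
```

View pics/side6.png

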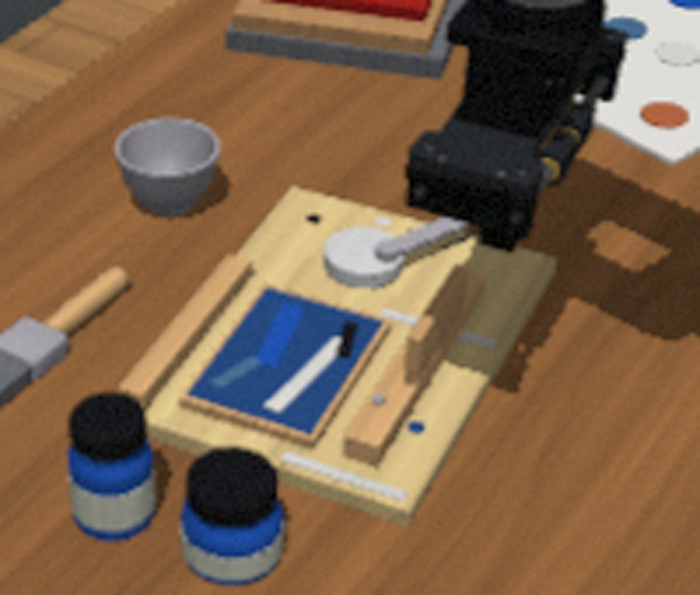

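step_arm([
  [[0.0, 0.0, 0.0, -0.03, 0, 0, 0], [0.0, 0.0, 0, -0.06, 0, 0, 0], [0.0, 0.0, 0, -0.075, 0, 0, 0], [0.0, 0.0, 0, -0.075, 0, 0, 0]],
])

```text
time_s: 6.58
tcp_pos: [0.4328, -0.0752, 0.0536]
eef_rot: [0.706, 0.047, -0.705, 0.041]
contact_force: [-0.4, 0.2, 0.9]
width: 0.0006
```

Run:
```python
from h import *
wT()
im=capture("side");x,y=(235,100)
cv2.imwrite(f"pics/side7.png",cv2.resize(im[y:y+170,x:x+200],None,fx=3.5,fy=3.5,interpolation=cv2.INTER_CUBIC))
im=capture("scene");x,y=(135,110)
cv2.imwrite(f"pics/scene7.png",cv2.resize(im[y:y+170,x:x+200],None,fx=3.5,fy=3.5,interpolation=cv2.INTER_CUBIC))
wT()
```

```text
tcp [ 0.4328 -0.0752  0.0536] yaw -1.4465 t 6.575 F [-0.4  0.2  0.9] w 0.0006 tilt [ 0.     0.009 -1.   ] q [-0.36 -0.03  2.14  0.01  1.03  1.08]
tcp [ 0.4342 -0.0755  0.0552] yaw -1.4462 t 6.675 F [-0.4 -0.2  0.2] w 0.0006 tilt [ 0.004  0.008 -1.   ] q [-0.36 -0.03  2.13  0.01  1.03  1.08]
```

View pics/side7.png

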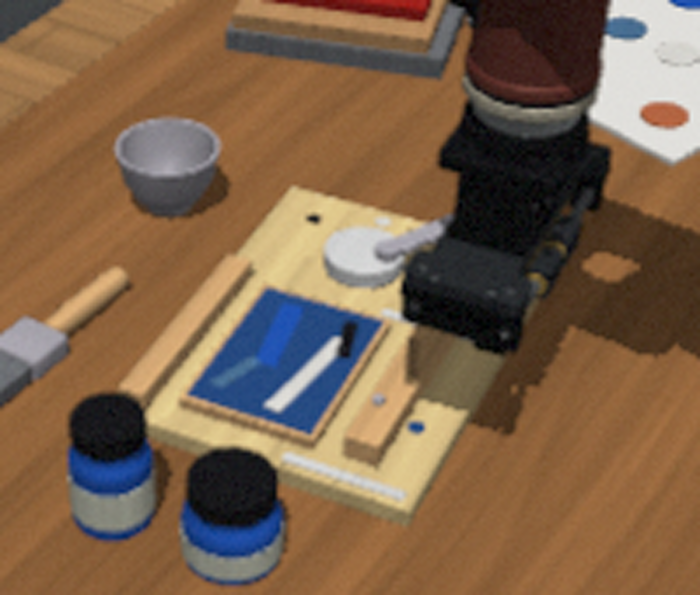

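View pics/scene7.png

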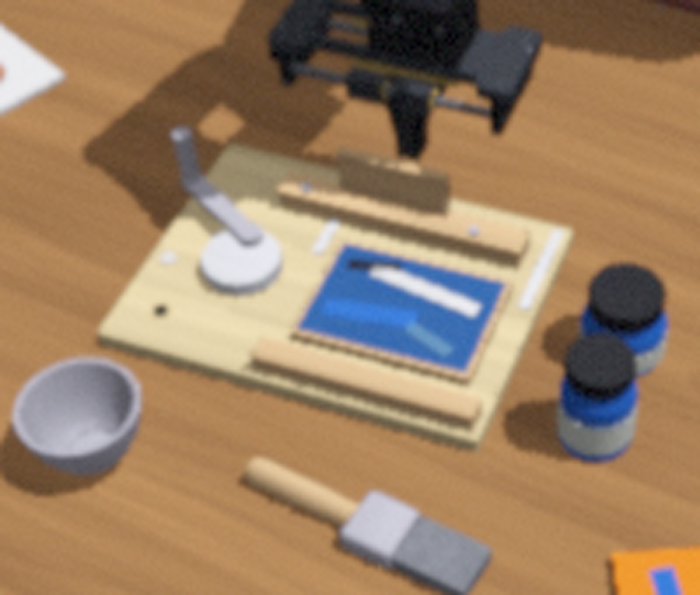

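step_arm([
  [[0.0, 0.012, 0.0015, 0, 0, 0, 0], [0.0, 0.022, 0.003, 0, 0, 0, 0], [0.0, 0.03, 0.004, 0, 0, 0, 0], [0.0, 0.038, 0.005, 0, 0, 0, 0], [0.0, 0.045, 0.0055, 0, 0, 0, 0]],
])

```text
time_s: 7.3
tcp_pos: [0.4791, -0.0697, 0.055]
eef_rot: [0.707, 0.047, -0.705, 0.041]
contact_force: [-5.9, 1.0, 3.8]
width: 0.0006
```

Run:
```python
from h import *
wT()
im=capture("scene");x,y=(135,110)
cv2.imwrite(f"pics/scene8.png",cv2.resize(im[y:y+170,x:x+200],None,fx=3.5,fy=3.5,interpolation=cv2.INTER_CUBIC))
wT()
```

```text
tcp [ 0.4791 -0.0697  0.055 ] yaw -1.446 t 7.3 F [-5.9  1.   3.8] w 0.0006 tilt [ 0.003  0.008 -1.   ] q [-0.31  0.08  2.03  0.01  1.04  1.13]
tcp [ 0.4799 -0.0697  0.0551] yaw -1.4461 t 7.35 F [-1.6  1.   0.7] w 0.0007 tilt [ 0.004  0.008 -1.   ] q [-0.31  0.08  2.02  0.01  1.04  1.13]
```

View pics/scene8.png

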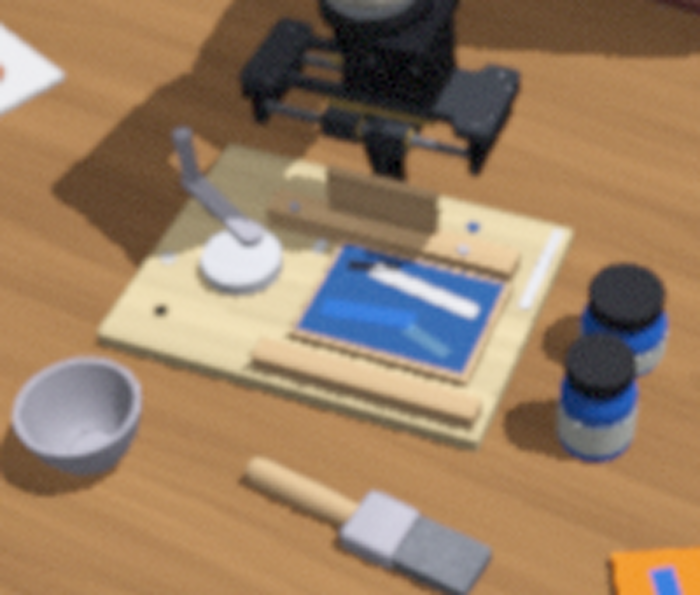

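step_arm([
  [[0.0, 0.003, 0.0005, 0, 0, 0, 0], [0.0, 0.006, 0.001, 0, 0, 0, 0], [0.0, 0.009, 0.001, 0, 0, 0, 0], [0.0, 0.011, 0.0015, 0, 0, 0, 0], [0.0, 0.012, 0.0015, 0, 0, 0, 0]],
])

```text
time_s: 7.98
tcp_pos: [0.4917, -0.0681, 0.0548]
eef_rot: [0.707, 0.047, -0.704, 0.041]
contact_force: [-4.2, -0.1, 0.3]
width: 0.0007
```

Run:
```python
from h import *
wT()
im=capture("scene");x,y=(135,110)
cv2.imwrite(f"pics/scene9.png",cv2.resize(im[y:y+170,x:x+200],None,fx=3.5,fy=3.5,interpolation=cv2.INTER_CUBIC))
wT()
```

```text
tcp [ 0.4917 -0.0681  0.0548] yaw -1.4462 t 7.975 F [-4.2 -0.1  0.3] w 0.0007 tilt [ 0.003  0.009 -1.   ] q [-0.3   0.11  2.    0.01  1.04  1.14]
tcp [ 0.4919 -0.068   0.0548] yaw -1.4461 t 8.025 F [-4.4 -1.2 -0.8] w -0.0 tilt [ 0.003  0.009 -1.   ] q [-0.3   0.11  2.    0.01  1.04  1.14]
```

View pics/scene9.png

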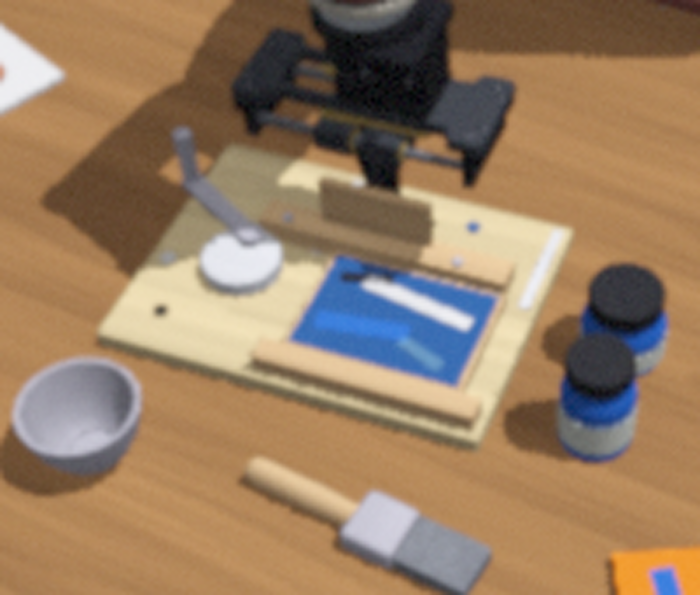

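step_arm([
  [[0.0, 0.001, 0.0, 0, 0, 0, 0], [0.0, 0.002, 0.0, 0, 0, 0, 0], [0.0, 0.003, 0.0005, 0, 0, 0, 0], [0.0, 0.004, 0.0005, 0, 0, 0, 0], [0.0, 0.004, 0.0005, 0, 0, 0, 0]],
])

```text
time_s: 8.65
tcp_pos: [0.4946, -0.0677, 0.0548]
eef_rot: [0.706, 0.047, -0.705, 0.041]
contact_force: [-10.0, -2.3, 5.8]
width: 0.0006
```

step_arm([
  [[0.0, 0.001, 0.0, 0, 0, 0, 0], [0.0, 0.002, 0.0, 0, 0, 0, 0], [0.0, 0.003, 0.0005, 0, 0, 0, 0], [0.0, 0.003, 0.0005, 0, 0, 0, 0]],
])

```text
time_s: 9.15
tcp_pos: [0.4945, -0.0677, 0.0548]
eef_rot: [-0.703, -0.047, 0.708, -0.041]
contact_force: [-18.0, -2.8, 13.8]
width: 0.0004
```

Run:
```python
from h import *
wT()
im=capture("scene");x,y=(175,150)
cv2.imwrite(f"pics/scene10.png",cv2.resize(im[y:y+90,x:x+120],None,fx=6,fy=6,interpolation=cv2.INTER_CUBIC))
im=capture("side");x,y=(260,150)
cv2.imwrite(f"pics/side10.png",cv2.resize(im[y:y+90,x:x+120],None,fx=6,fy=6,interpolation=cv2.INTER_CUBIC))
wT()
```

```text
tcp [ 0.4945 -0.0677  0.0548] yaw -1.4452 t 9.15 F [-18.   -2.8  13.8] w 0.0004 tilt [-0.007  0.008 -1.   ] q [-0.3   0.12  1.98  0.01  1.05  1.14]
tcp [ 0.4945 -0.0677  0.0548] yaw -1.4453 t 9.25 F [-17.9  -3.3  14. ] w 0.0004 tilt [-0.007  0.008 -1.   ] q [-0.3   0.12  1.98  0.01  1.05  1.14]
```

View pics/scene10.png

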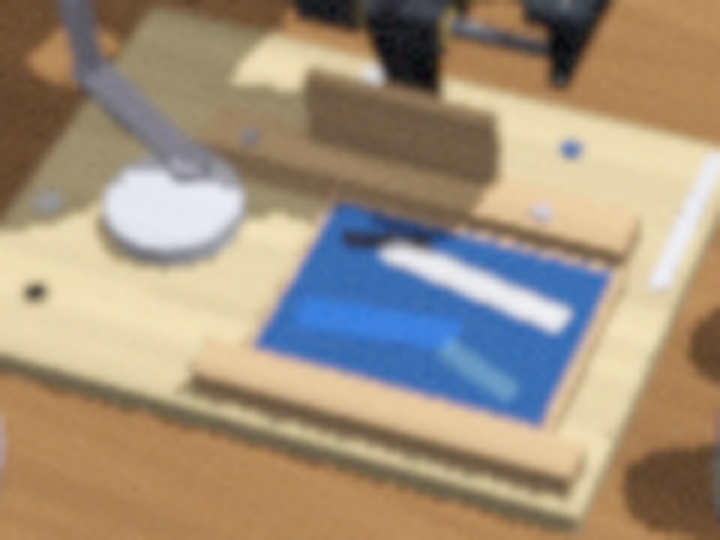

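View pics/side10.png

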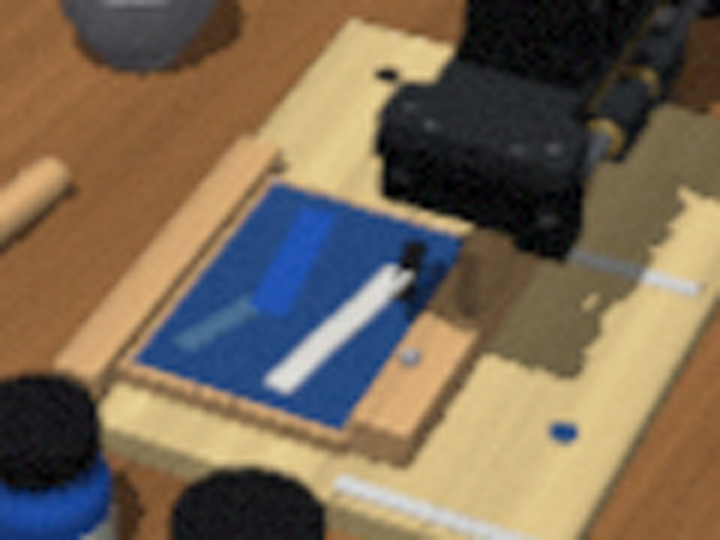

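Solid stop: the force rose to 18 N with no further motion. Both views show the jaw, panel and fence in contact. I'm backing off straight, then up.

step_arm([
  [[0.0, -0.01, -0.001, 0, 0, 0, 0], [0.0, -0.03, -0.004, 0, 0, 0, 0], [0.0, -0.04, -0.005, 0.03, 0, 0, 0], [0.0, -0.04, -0.005, 0.09, 0, 0, 0], [0.0, -0.04, -0.005, 0.14, 0, 0, 0]],
])

```text
time_s: 9.88
tcp_pos: [0.4556, -0.0728, 0.1975]
eef_rot: [-0.705, -0.047, 0.706, -0.042]
contact_force: [-0.0, -0.3, 0.1]
width: 0.0002
```

Run:
```python
from h import *
for k in range(3): T=wT();im=capture("wrist")
T=wT();im=capture("wrist");wT();np.save("T3.npy",T);cv2.imwrite("pics/w11.png",im)
im=capture("scene");x,y=(175,150)
cv2.imwrite(f"pics/scene11.png",cv2.resize(im[y:y+90,x:x+120],None,fx=6,fy=6,interpolation=cv2.INTER_CUBIC))
```

```text
tcp [ 0.4556 -0.0728  0.1975] yaw -1.4454 t 9.875 F [-0.  -0.3  0.1] w 0.0002 tilt [-0.003  0.007 -1.   ] q [-0.33 -0.16  1.96  0.01  1.34  1.11]
tcp [ 0.4593 -0.0739  0.2048] yaw -1.445 t 9.925 F [ 3.9 -0.   5. ] w 0.0006 tilt [ 0.007  0.004 -1.   ] q [-0.33 -0.16  1.95  0.01  1.35  1.11]
tcp [ 0.4594 -0.074   0.2022] yaw -1.4451 t 9.975 F [-0.   0.2  0.3] w 0.0002 tilt [ 0.008  0.004 -1.   ] q [-0.33 -0.16  1.96  0.01  1.34  1.11]
tcp [ 0.4578 -0.0735  0.199 ] yaw -1.4451 t 10.025 F [ 0.6  0.1 -0.4] w 0.0003 tilt [ 0.003  0.005 -1.   ] q [-0.33 -0.16  1.96  0.01  1.34  1.11]
tcp [ 0.4561 -0.073   0.1965] yaw -1.4451 t 10.075 F [ 0.  -0.3  0.1] w 0.0004 tilt [-0.002  0.007 -1.   ] q [-0.33 -0.16  1.96  0.01  1.34  1.11]
```

View pics/w11.png

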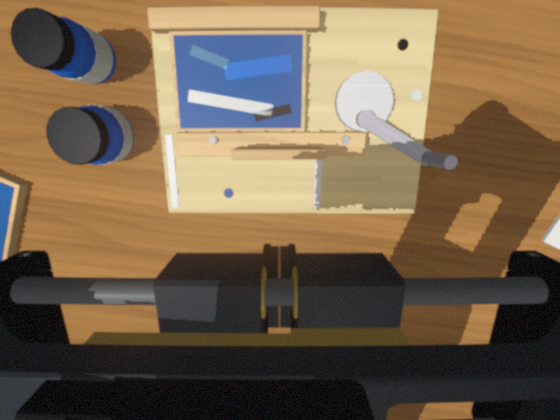

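View pics/scene11.png

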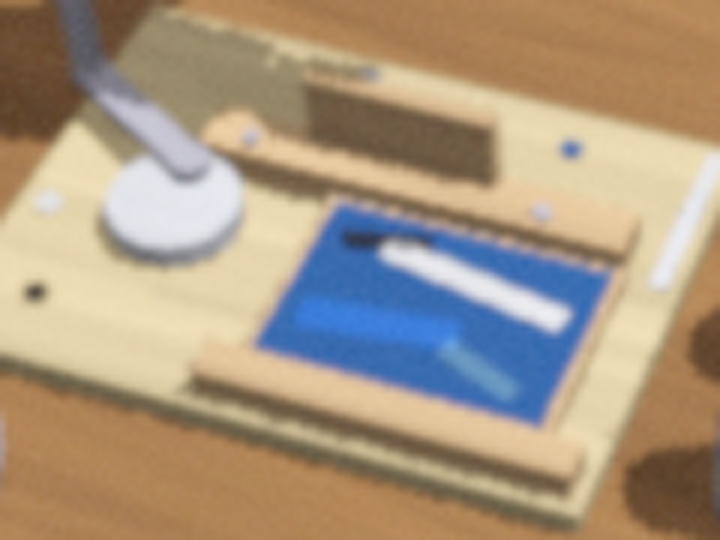

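Run:
```python
import cv2
im=cv2.imread("pics/w11.png")
cv2.imwrite("pics/w11c.png",cv2.resize(im[0:160,140:340],None,fx=4,fy=4,interpolation=cv2.INTER_CUBIC)[:600])
```

```text
(no output)
```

View pics/w11c.png

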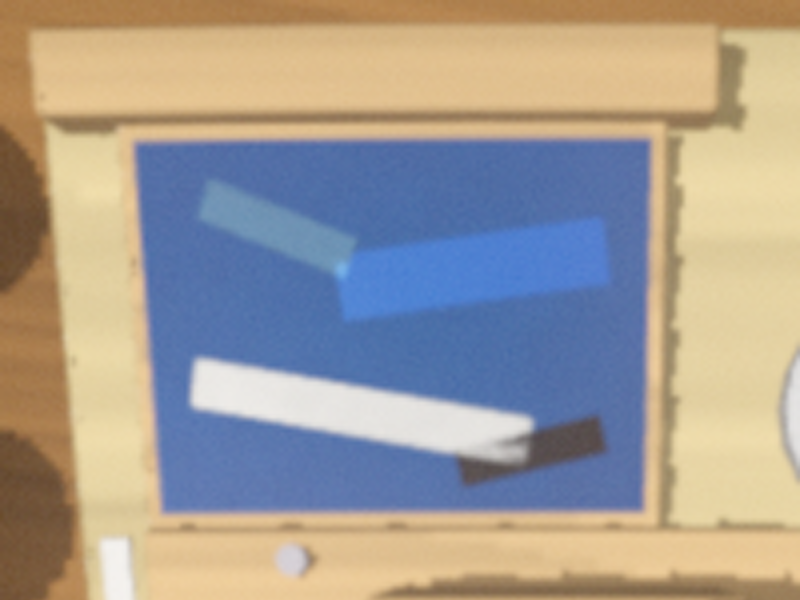

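Run:
```python
from h import *
np.set_printoptions(precision=1,suppress=True)
T=np.load("T3.npy")
J=np.array([[105,-165],[-115,-165],[-115,135]])/1000
W=[onz("wrist",p,.016,T) for p in [(437,10),(414,212.5),(170,212.5)]]
th,R,t,r=fit(J,W);print(th,t*1000,r*1000)
g=lambda u,v,z:R.T@(onz("wrist",((u+.5)/4-.5+140,(v+.5)/4-.5),z,T)[:2]-t)*1000
P=np.array([g(120,125,.026),g(667,123,.026),g(660,525,.026),g(148,525,.026)]);print(P,P.mean(0),"skew",(P[0]-P[1])[0]/140)
print("fence",g(40,113,.034),g(715,111,.034),"jaw",g(150,530,.0375))
pin=onz("wrist",(450,162),.086,T)[:2];q=R.T@(pin-t)-[-.0065,-.09];print("pin",q*1000,np.arctan2(q[1],q[0])+2.094)
```

```text
0.12646025300408006 [549.6 -61.5] [[-2.4  1.3]
 [ 0.9  1.5]
 [ 1.5 -2.8]]
[[ 80.3 110.4]
 [ 79.5 -28.2]
 [-18.9 -28.3]
 [-18.3 111.7]] [30.6 41.4] skew 0.0053958794545455446
fence [ 81.  127.6] [ 79.9 -39.3] jaw [-19.6 107.3]
pin [-39.4 -68.8] 0.002561947047163393
```

Everything agrees: panel x ≈ 30.6 mm, skew 0.005 rad, jaw at −19.6 mm (travel ≈ 40 mm) and cam ≈ 0.0 rad. The arm is clear, so I'm handing the job in.

```bash
python3 -c "
from h import *
wT();print(finish_job())"
```

```text
tcp [ 0.4549 -0.0726  0.1948] yaw -1.4452 t 10.125 F [-0.   0.5 -0.3] w 0.0004 tilt [-0.005  0.008 -1.   ] q [-0.33 -0.16  1.96  0.01  1.34  1.11]
the job is handed in; nothing more can be done
None
```

The job is done and handed in at about 10 s; `finish_job()` gives no verdict. I pushed the lever pin clockwise round its arc with closed fingers until the cam was low. Then I pushed the slide's board forward until it stopped solidly at about 18 N, backed off and lifted clear.

**Last checks, from the wrist picture after lifting clear:**
- **Cam:** about 0.00 rad. An earlier side view, before the slide push, gave −0.08; both are within the limit.
- **Slide:** about 40 mm forward.
- **Panel:** centre x about 30.6 mm, with its far edge at 79.5–80.3 mm against the fence measured at 80–81 mm. Skew is about 0.005 rad.
- **Accuracy:** the bed-corner fit left residuals up to about 3 mm, so these positions are good to roughly 2–3 mm. That is about the same as the 3 mm flushness limit. The solid stop supports the panel being home.
- **Other things:** the fingers touched only the pin and the push board, and contact force was near zero at hand-in. The jars, bowl and brush look unmoved in the pictures; I did not measure them.

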